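# Slide a jade blank along the rail into the light box's pocket

## Task

Push the rectangular jade blank across the top of the light box until one of its long sides lies flat against the long steel rail, then keep it against the rail and slide it along into the pocket at the rail's end, fully home: snug against the rail and the end stop, so that it covers the lit window. Use the fingertips and never pick the blank up: it stays flat on the plate all the way. Leave the jade disc, the torch and the spray bottle where they are, and take the hand away at the end.

Things in the scene. Friction and masses are not known exactly. Their poses are not given: they have to be found in the camera images.
- lightbox: Low light box for inspecting sawn jade, fixed: 224 (own x) x 314 (own y) x 36 mm high, light grey with a level, matt dark grey top plate (the deck, 36 mm up) that carries three steel bars 14 mm high: rail, end stop, short guide. Origin: centre of its underside, z up. The rail's side (+x) faces away from the robot within 0.3 rad, the pocket's end is +y (the robot's left).
- rail (a point): Middle of the long rail's inner (-x) face, at deck height, axes as the light box's. The rail is straight, runs along y beside the deck's +x edge, from 142 mm towards -y to 143 mm towards +y of this point; the last 25 mm at +y are covered by the end stop. It lies at (+75, +7.5, +36) mm in the light box's frame.
- corner (a point): Inner corner of the pocket at deck height, where the inner faces of rail and end stop meet, (+75, +125, +36) mm in the light box's frame, same axes; the deck lies towards -x and -y of it. With the blank fully home its origin is 20 mm towards -x and 30 mm towards -y of this point. The lit window (26 x 44 mm, flush) is centred there too.
- guide (a point): -y end of the short guide's inner face (the one that faces the rail) at deck height, same axes: 44 mm towards -x and 32 mm towards -y of the corner. The guide, 12 mm wide, runs parallel to the rail from here to the end stop; its flared mouth bends away from the rail, 11 mm farther to -y. Rail, stop and guide form the pocket, 44 mm wide, 32 mm deep, open to -y.
- blank: The work: a plain rectangular jade plaque with square sides, loose, 40 (own x) x 60 (own y) x 12 mm thick, 65 to 130 g, pale grey-green, flat on the deck in its -y half, clear of the rail, long side within 0.5 rad of the rail's direction. It slides with friction of 0.45 to 0.75. Origin: centre of its underside, z up.
- disc: Bystander: a round jade disc (the core of a bangle), loose, diameter 54 mm, 10 mm thick, of the same stone, lying on the deck's near +y part. Origin: centre of its underside.
- torch: Bystander: a small aluminium torch standing on its tail, diameter 25 to 34 mm, 125 mm high, loose, on the table beside one end of the light box. Origin: centre of its foot.
- bottle: Bystander: a small clear trigger spray bottle, loose, 72 mm in diameter, 133 mm high, standing on the table beside the other end of the light box. Origin: centre of its foot.
Not all that is in view belongs to the job. Leave any purple or turquoise look-alike of the blank alone.

How it is judged:
By the outcome, as a careful person would: the job done as asked, in the order asked, and still so for the second after the job is handed in, with the robot touching nothing.
It also fails if it takes over 58 s, if anything falls off the work surface, if the arm or the gripper's body presses on something with over 40 N, if the wrist force passes 120 N, or if a joint passes its speed limit or range.

## Robot

A 7-joint arm with a two-finger parallel gripper is mounted at the origin on the work surface. World frame = base frame: x ahead of the robot, y to its left, z up, the work surface at z = 0. Lengths are in m, angles in rad, forces in N, time in s.
With the tool pointing down it reaches from about 0.425 to 0.875 m from the base axis. Payload 4.7 kg.
Tool frame: the origin (TCP) lies at the very end of the fingers, on their centre line; the grasp point (between the pads) lies 19 mm behind it; z points along the fingers, y is the line along which they close (so a half turn about z gives the same grasp; the last joint's range is limited). The gripper opens to 87 mm and grips with 3 to 60 N. Pads are 19 mm wide; open, the fingers measure 117 mm over their backs; the gripper's body (75 mm by 190 mm) begins 51 mm behind the grasp point.
Start: joints at [-1.205, 0.321, -0.07, 1.45, 0.023, 1.371, -0.057], TCP at [0.224, 0.61, 0.223] pointing down, gripper open.
Joint ranges: [-2.86, 2.86], [-0.3, 2.09], [-1.38, 1.24], [0.06, 2.45], [-1.56, 4.7], [0.09, 2.05], [-2.69, 2.69]. Speed limits (rad/s): [2.57, 2.57, 3.14, 3.14, 3.14, 3.14, 3.14].

## Interface

Orientations are given as a rotation vector (axis times angle).
In Python, from bench import ctrl gives the robot as it stands.
- The arm moves only by the tool jog_arm, never from a script. Its argument "commands" is a list of rows, each a list of 7 numbers: the opening, from 0 (shut) to 1 (fully open), then the shift along the world's x, y, z scaled (see below), then the turn, a rotation vector about the world's x, y, z scaled (see below). A call has exactly 5 rows; each row is the pose to reach, as a shift and turn from the pose commanded when the call began; what a row does not reach only later rows make up. The controller multiplies each number of a shift by 0.5 m and each number of a turn by 30 degrees. A row lasts 1/12 s, in which the tool goes at most 41.7 mm and 7.16 degrees, less where a joint would pass 70% of its speed; a pose out of reach is approached as far as the arm can. A call with a number of a shift or a turn outside -1 to 1 is refused whole. A call with a gripper value outside its range is refused whole. The fingers move at their own pace and stop on an object; "grip_force" is the grip in N (left out, the last holds). Time passes only in rows, so rows that repeat a pose let the fingers close, or fill a call up. It gives the time, the measured TCP pose, the force, the opening and the grip force at its end, in the units of the state.
- ctrl.get_state(): the state, without advancing time (a new reading comes with each control period).
- ctrl.get_image(name): name is "side" or "top"; returns a dict with "frame" (480x640x3 uint8, red, green, blue), "vfov" (degrees; the focal length in pixels is half the picture's height over the tangent of half this angle, whatever the lens; pixels are square), "cx", "cy" (the principal point, pixels), "distortion" ([k1, k2, p1, p2, k3] as OpenCV has them; the pictures are not rectified), "camera_from_world" (4x4, takes a point from world to camera coordinates). Camera axes: x right, y down, z forward; pixel columns grow to the right and rows downward; lengths in m; the calibration is good to about 2 mm. A picture is of the moment at which its call begins. There is no depth.
- ctrl.close_job(): hands the job in; it is judged then, once.
The state is a dict: "time": time; "joint_positions": joint angles; "qd": joint speeds; "joint_torque": joint torques, N m; "position": TCP position; "tool_rot": TCP orientation; "ft_force": force on the tool from outside, world axes, zero at the start; "torque": the same for the moment, N m; "grip_width": opening from 0.0 (shut) to 1.0 (fully open); "grip_force": force on a finger pad.
Only numpy, scipy, OpenCV 4.12 (cv2) and the standard library are available. Lean on these libraries where they do the work, as an engineer would, in place of code of your own. Each camera call takes 0.05 s, during which the arm holds its last target. There are 200 camera calls.

## Working session

There is one attempt and no reset: what is moved stays moved. The work goes in short steps, Python scripts to look and compute and a tool call to move; the robot and the scene stay as the last step left them, time stands still between calls to the robot, and variables do not carry over. Pictures are saved under pics/ and viewed, at most 10 in all, crops included, and the job is handed in when it is done.

Besides the shell and the picture viewer there is one more tool, called as a command line: name --pt "numbers of a row" for each row, then --argument value for the rest. jog_arm: Moves the arm, as the interface text tells. Shifts and turns lie within -1 to 1; 1 stands for 0.5 m of shift or 30 degrees of turn. Its arguments: {"type":"object","properties":{"commands":{"type":"array","items":{"type":"array","items":{"type":"number","minimum":-1,"maximum":1}}},"grip_force":{"type":"number"}},"required":["commands"]}

```bash
ls; mkdir -p pics; cat > h.py <<'E'
import numpy as np, cv2
from bench import ctrl
def K(im):
    f=240/np.tan(np.radians(im["vfov"])/2)
    return np.array([[f,0,im["cx"]],[0,f,im["cy"]],[0,0,1]]),np.array(im["distortion"],float)
def ray(im,uv,z):
    k,d=K(im); T=np.array(im["camera_from_world"])
    p=cv2.undistortPoints(np.array(uv,float).reshape(-1,1,2),k,d).reshape(-1,2)
    w=np.c_[p,np.ones(len(p))]@T[:3,:3]; c=-T[:3,:3].T@T[:3,3]
    return c+w*((z-c[2])/w[:,2])[:,None]
def proj(im,P):
    k,d=K(im); T=np.array(im["camera_from_world"])
    return cv2.projectPoints(np.array(P,float).reshape(-1,3),cv2.Rodrigues(T[:3,:3])[0],T[:3,3],k,d)[0].reshape(-1,2)
E
python3 - <<'E'
from h import *
for n in("top","side"):
    im=ctrl.get_image(n); cv2.imwrite(f"pics/{n}0.png",im["frame"][:,:,::-1]); T=np.array(im["camera_from_world"])
    print(n,im["vfov"],-T[:3,:3].T@T[:3,3],im["distortion"])
print(ctrl.get_state())
E
```

```text
pics
top 42.40999449790863 [0.33695084 0.04983639 1.16928012] [-0.1828681  0.         0.         0.         0.       ]
side 56.37932365352648 [ 0.34470995 -0.63473487  0.68077388] [-0.02720266  0.          0.          0.          0.        ]
{'time': 0.1, 'joint_positions': array([-1.20492226,  0.32173461, -0.07009742,  1.45157596,  0.02260271,
        1.37076019, -0.05689427]), 'qd': array([ 1.08052460e-03,  3.36804857e-05, -1.14542912e-03, -2.53643936e-03,
        1.36352822e-03,  2.07224343e-04,  1.62153748e-04]), 'joint_torque': array([-2.30224322e-05, -4.92572093e+01, -4.05689087e-01, -3.13399744e+01,
       -6.40925090e-02,  3.94303480e-02,  7.14281327e-05]), 'position': array([0.22383542, 0.60971959, 0.2215687 ]), 'tool_rot': array([-5.49612366e-01, -3.09293244e+00,  2.63637965e-03]), 'ft_force': array([-0.68481895, -0.07089486, -0.27351907]), 'torque': array([-6.31537933e-05, -4.61305281e-03, -2.33381107e-02]), 'grip_force': 0.0, 'grip_width': 1.0014861338700791}
```

View pics/top0.png

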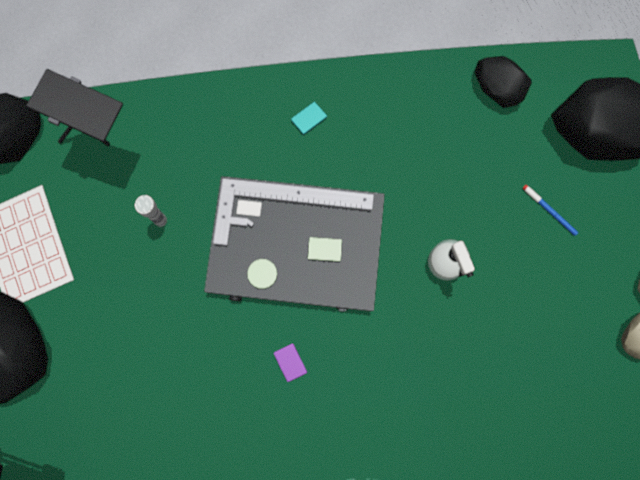

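View pics/side0.png

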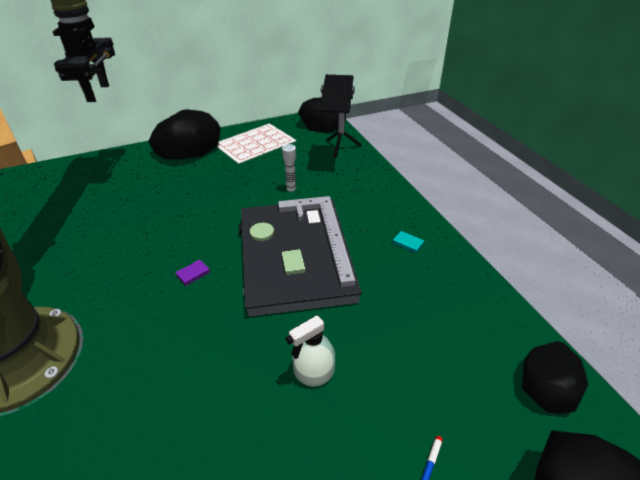

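Top view: candidates for the blank are the pale green rectangle (325,249), purple (290,362), turquoise (309,117), the white window (249,208) and the round disc (262,273). I choose (325,249), because it is pale grey-green, rectangular and in the deck's -y half. The rail runs (230,187)–(375,203), the stop is at about (222,215), the torch at (148,207) and the bottle at (448,260).

```bash
cat >> h.py <<'E'
def green(im):
    h=cv2.cvtColor(im["frame"],cv2.COLOR_RGB2HSV)
    m=cv2.inRange(h,(30,15,150),(75,110,255))
    return [c for c in cv2.findContours(m,cv2.RETR_EXTERNAL,cv2.CHAIN_APPROX_NONE)[0] if cv2.contourArea(c)>150]
def rect(im,c,z):
    "min-area rectangle in world mm: centre, sides, angle of long side from +y toward... (rad, direction vec)"
    P=(ray(im,c.reshape(-1,2)+0.0,z)[:,:2]*1000).astype(np.float32)
    (cx,cy),(w,h),a=cv2.minAreaRect(P); a=np.radians(a)
    if w<h: a+=np.pi/2
    d=np.array([np.cos(a),np.sin(a)]); d*=np.sign(d[1])
    return np.round([cx,cy,max(w,h),min(w,h),np.arctan2(-d[0],d[1])],3)
E
python3 - <<'E'
from h import *
im=ctrl.get_image("top")
for c in green(im): print("green",c.reshape(-1,2).mean(0),rect(im,c,.048))
h=cv2.cvtColor(im["frame"],cv2.COLOR_RGB2HSV)
m=cv2.inRange(h,(0,0,30),(180,70,255)); m[:, :190]=0; m[:,400:]=0; m[:160]=0;m[330:]=0
m=cv2.morphologyEx(m,cv2.MORPH_CLOSE,np.ones((9,9)))
c=max(cv2.findContours(m,cv2.RETR_EXTERNAL,cv2.CHAIN_APPROX_NONE)[0],key=cv2.contourArea)
print("box",c[:,0].min(0),c[:,0].max(0),rect(im,c,.036))
m=cv2.inRange(h,(0,0,200),(180,25,255)); m[:, :190]=0; m[:,400:]=0; m[:160]=0;m[330:]=0
for c in cv2.findContours(m,cv2.RETR_EXTERNAL,cv2.CHAIN_APPROX_NONE)[0]:
    if cv2.contourArea(c)>80: print("white",c[:,0].mean(0),rect(im,c,.036))
print("torch top",ray(im,[[143,202]],.125),"bottle body",ray(im,[[446,261]],.09))
cv2.imwrite("pics/crop1.png",cv2.resize(im["frame"][170:320,195:395,::-1],None,fx=4,fy=4,interpolation=cv2.INTER_CUBIC))
E
```

```text
green [261.8452381  273.07142857] [505.799 122.93   53.673  53.251   1.468]
green [324.68571429 248.64761905] [ 5.38801e+02  2.87700e+00  6.21230e+01  4.11420e+01 -1.81000e-01]
box [204 176] [383 311] [ 5.56041e+02  5.63670e+01  3.14421e+02  2.33983e+02 -2.25000e-01]
white [259.21138211 272.71544715] [508.403 122.067  51.049  49.456   1.21 ]
white [324.56122449 248.70408163] [ 5.40427e+02  2.33000e+00  5.91890e+01  3.86860e+01 -1.89000e-01]
white [248.51515152 207.63636364] [ 6.35278e+02  1.35884e+02  4.33950e+01  2.57430e+01 -2.26000e-01]
white [276.91064639 201.2661597 ] [ 6.05381e+02  5.33200e+01  2.87360e+02  1.24040e+02 -2.24000e-01]
torch top [[0.64391825 0.31480172 0.125     ]] bottle body [[ 0.48406656 -0.20816614  0.09      ]]
```

View pics/crop1.png

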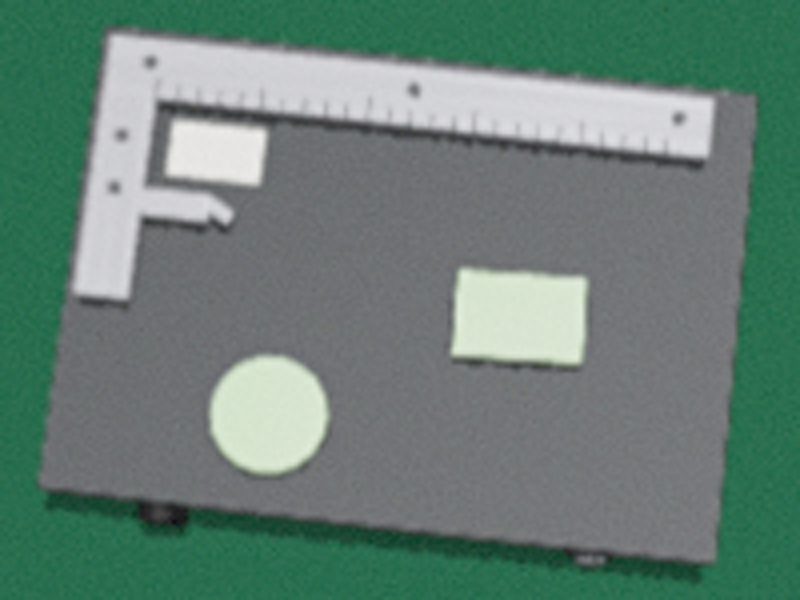

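The crop confirms the choice: a square-cornered, pale grey-green blank, with the disc separate at lower left and the pocket and white window at upper left. The measured sizes fit (62x41, 54 and 43x26 mm). I'll move above the near side of the blank with the gripper shut, tool y across the rail.

jog_arm --pt "0 0.136 -0.298 -0.02 0 0 -0.69" --pt "0 0.136 -0.298 -0.02 0 0 -0.69" --pt "0 0.136 -0.298 -0.02 0 0 -0.69" --pt "0 0.136 -0.298 -0.02 0 0 -0.69" --pt "0 0.136 -0.298 -0.02 0 0 -0.69" --grip_force 20

```text
time: 0.57
position: [0.2975, 0.4529, 0.2119]
tool_rot: [1.111, 2.935, -0.007]
ft_force: [0.7, -0.4, -0.4]
grip_width: 0.702
grip_force: 0.0
```

jog_arm --pt "0 0.136 -0.298 -0.02 0 0 -0.69" --pt "0 0.136 -0.298 -0.02 0 0 -0.69" --pt "0 0.136 -0.298 -0.02 0 0 -0.69" --pt "0 0.136 -0.298 -0.02 0 0 -0.69" --pt "0 0.136 -0.298 -0.02 0 0 -0.69"

```text
time: 0.98
position: [0.364, 0.3042, 0.2022]
tool_rot: [1.621, 2.688, -0.004]
ft_force: [0.6, -0.4, -0.2]
grip_width: 0.324
grip_force: 0.0
```

jog_arm --pt "0 0.136 -0.298 -0.02 0 0 -0.69" --pt "0 0.136 -0.298 -0.02 0 0 -0.69" --pt "0 0.136 -0.298 -0.02 0 0 -0.69" --pt "0 0.136 -0.298 -0.02 0 0 -0.69" --pt "0 0.136 -0.298 -0.02 0 0 -0.69"

```text
time: 1.4
position: [0.4309, 0.1552, 0.1925]
tool_rot: [2.078, 2.353, -0.002]
ft_force: [0.4, 0.2, 0.4]
grip_width: 0.022
grip_force: 0.0
```

jog_arm --pt "0 0.136 -0.298 -0.02 0 0 -0.69" --pt "0 0.136 -0.298 -0.02 0 0 -0.69" --pt "0 0.136 -0.298 -0.02 0 0 -0.69" --pt "0 0.136 -0.298 -0.02 0 0 -0.69" --pt "0 0.136 -0.298 -0.02 0 0 -0.69"

```text
time: 1.82
position: [0.4981, 0.0058, 0.1827]
tool_rot: [2.465, 1.941, -0.002]
ft_force: [-0.0, 0.0, 0.5]
grip_width: 0.006
grip_force: 0.0
```

jog_arm --pt "0 -0.006 0.014 -0.07 0 0 0.02" --pt "0 -0.006 0.014 -0.14 0 0 0.02" --pt "0 -0.006 0.014 -0.2 0 0 0.02" --pt "0 -0.006 0.014 -0.2 0 0 0.02" --pt "0 -0.006 0.014 -0.2 0 0 0.02"

```text
time: 2.23
position: [0.4918, 0.0215, 0.0817]
tool_rot: [-2.446, -1.97, 0.006]
ft_force: [0.4, -0.5, -0.1]
grip_width: 0.006
grip_force: 0.0
```

```bash
cat >> h.py <<'E'
W=np.array([635.3,135.9]); EX=np.array([.9748,-.2231]); EY=np.array([.2231,.9748])
def loc(p): d=np.array(p[:2])-W; return np.round([d@EX,d@EY],1)
def report(pic=None):
    im=ctrl.get_image("top"); s=ctrl.get_state(); p=s["position"]*1000
    n=s["tool_rot"]; print("tcp",p.round(1),"loc",loc(p),"yaw",round(2*np.degrees(np.arctan2(n[1],n[0]))-90,2),"F",s["ft_force"].round(1),s["time"])
    for c in green(im):
        r=rect(im,c,.048); print("green",r,"loc",loc(r),"dyaw deg",round(np.degrees(r[4]+.225),1))
    if pic: cv2.imwrite(pic,cv2.resize(im["frame"][170:320,195:395,::-1],None,fx=4,fy=4,interpolation=cv2.INTER_CUBIC))
    return im
E
python3 - <<'E'
from h import *
im=report()
a=ctrl.get_image("side"); cv2.imwrite("pics/side1.png",cv2.resize(a["frame"][180:330,200:400,::-1],None,fx=4,fy=4))
print("tip pixel in side crop",(proj(a,ctrl.get_state()["position"])-[200,180])*4)
E
```

```text
tcp [493.5  21.6  83.4] loc [-112.7 -143. ] yaw -12.32 F [0.1 0.5 0.2] 2.2833
green [505.778 122.924  53.614  53.34    1.46 ] loc [-123.4  -41.5] dyaw deg 96.5
green [5.93619e+02 3.31700e+00 7.47170e+01 1.63720e+01 4.30000e-02] loc [ -11.1 -138.5] dyaw deg 15.4
tip pixel in side crop [[272.43961179 262.19062127]]
```

View pics/side1.png

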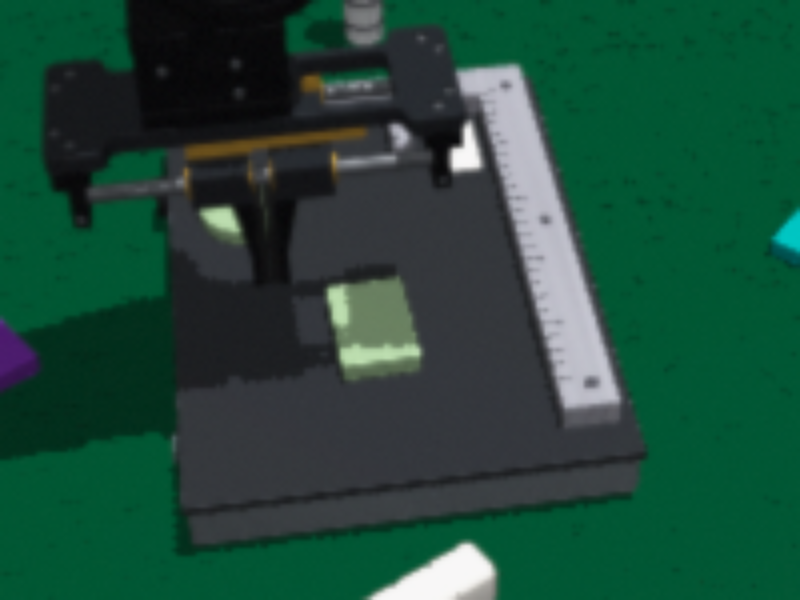

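The side crop shows the closed tips at crop (270,280), clear of the blank (near edge about (335,330)), with nothing under them. Next I shift 8 mm along -y' and descend to z≈42 mm.

jog_arm --pt "0 -0.004 -0.016 -0.03 0 0 -0.02" --pt "0 -0.004 -0.016 -0.06 0 0 -0.02" --pt "0 -0.004 -0.016 -0.076 0 0 -0.02" --pt "0 -0.004 -0.016 -0.082 0 0 -0.02" --pt "0 -0.004 -0.016 -0.082 0 0 -0.02"

```text
time: 2.75
position: [0.4915, 0.0136, 0.0422]
tool_rot: [2.457, 1.957, 0.001]
ft_force: [-0.7, 0.4, -0.6]
grip_width: 0.007
grip_force: 0.0
```

```bash
python3 -c "
from h import *
report()"
```

```text
tcp [491.8  13.5  42.6] loc [-112.5 -151.3] yaw -12.93 F [ 0.2 -0.2  0.4] 2.8
green [505.801 122.938  53.703  53.267   1.468] loc [-123.3  -41.5] dyaw deg 97.0
```

jog_arm --pt "0 0.01 -0.002 0 0 0 0" --pt "0 0.02 -0.004 0 0 0 0" --pt "0 0.03 -0.007 0 0 0 0" --pt "0 0.04 -0.009 0 0 0 0" --pt "0 0.049 -0.011 0 0 0 0"

```text
time: 3.22
position: [0.5163, 0.0075, 0.0418]
tool_rot: [2.458, 1.956, 0.0]
ft_force: [-0.1, -0.6, 0.4]
grip_width: 0.005
grip_force: 0.3
```

jog_arm --pt "0 0.01 -0.002 0 0 0 0" --pt "0 0.02 -0.004 0 0 0 0" --pt "0 0.03 -0.007 0 0 0 0" --pt "0 0.04 -0.009 0 0 0 0" --pt "0 0.049 -0.011 0 0 0 0"

```text
time: 3.63
position: [0.5405, 0.002, 0.0415]
tool_rot: [2.458, 1.956, -0.0]
ft_force: [-0.4, 0.4, -0.5]
grip_width: 0.005
grip_force: 0.2
```

```bash
python3 - <<'E'
from h import *
report()
a=ctrl.get_image("side"); cv2.imwrite("pics/side2.png",cv2.resize(a["frame"][180:330,200:400,::-1],None,fx=4,fy=4))
for c in green(a): print(rect(a,c,.048),cv2.contourArea(c))
E
```

```text
tcp [541.5   1.8  41.7] loc [ -61.5 -151.6] yaw -12.97 F [ 1.1 -0.7  0.3] 3.6833
green [505.778 122.924  53.614  53.34    1.46 ] loc [-123.4  -41.5] dyaw deg 96.5
[ 489.899 -238.641   63.976   58.987    1.189] 599.5
[1.094872e+03 1.348423e+03 1.526593e+03 1.400023e+03 1.140000e+00] 16091.0
[-6.722100e+01  1.677324e+03  2.455461e+03  6.637130e+02  3.850000e-01] 22922.5
```

View pics/side2.png

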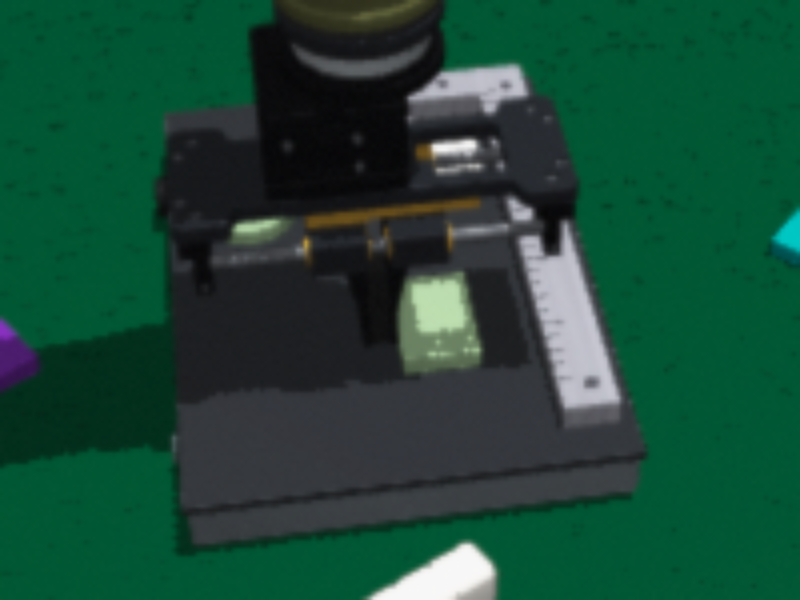

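The side crop shows the tips at (378,335) against the blank's long side. The blank is flat and nearly parallel to the rail. I'll push on, slower near the rail.

jog_arm --pt "0 0.008 -0.002 0 0 0 0" --pt "0 0.016 -0.004 0 0 0 0" --pt "0 0.024 -0.006 0 0 0 0" --pt "0 0.032 -0.007 0 0 0 0" --pt "0 0.039 -0.009 0 0 0 0"

```text
time: 4.15
position: [0.56, -0.0022, 0.0416]
tool_rot: [2.458, 1.957, 0.0]
ft_force: [-0.2, 0.6, 0.7]
grip_width: 0.004
grip_force: 0.3
```

jog_arm --pt "0 0.002 -0.0005 0 0 0 0" --pt "0 0.004 -0.001 0 0 0 0" --pt "0 0.006 -0.0015 0 0 0 0" --pt "0 0.008 -0.002 0 0 0 0" --pt "0 0.01 -0.002 0 0 0 0"

```text
time: 4.57
position: [0.5645, -0.0033, 0.0416]
tool_rot: [2.458, 1.957, 0.0]
ft_force: [-0.3, -0.5, -0.3]
grip_width: -0.001
grip_force: 0.2
```

jog_arm --pt "0 0.002 -0.0005 0 0 0 0" --pt "0 0.004 -0.001 0 0 0 0" --pt "0 0.006 -0.0015 0 0 0 0" --pt "0 0.008 -0.002 0 0 0 0" --pt "0 0.01 -0.002 0 0 0 0"

```text
time: 4.98
position: [0.5696, -0.0044, 0.0416]
tool_rot: [2.458, 1.957, 0.0]
ft_force: [-1.2, -0.0, -0.1]
grip_width: 0.007
grip_force: 0.2
```

jog_arm --pt "0 0.0015 -0.0003 0 0 0 0" --pt "0 0.003 -0.0007 0 0 0 0" --pt "0 0.0045 -0.001 0 0 0 0" --pt "0 0.006 -0.0014 0 0 0 0" --pt "0 0.006 -0.0014 0 0 0 0"

```text
time: 5.4
position: [0.5727, -0.005, 0.0416]
tool_rot: [2.458, 1.956, 0.0]
ft_force: [0.5, -0.5, -0.4]
grip_width: 0.01
grip_force: 0.0
```

```bash
python3 - <<'E'
from h import *
report("pics/top3.png")
a=ctrl.get_image("side"); A=cv2.resize(a["frame"][190:310,240:380,::-1],None,fx=5,fy=5);cv2.imwrite("pics/side3.png",A)
E
```

```text
tcp [572.7  -5.1  41.6] loc [ -29.6 -151.4] yaw -12.96 F [ 0.5  0.1 -0.2] 5.45
green [505.778 122.924  53.613  53.34    1.46 ] loc [-123.4  -41.5] dyaw deg 96.5
```

View pics/side3.png

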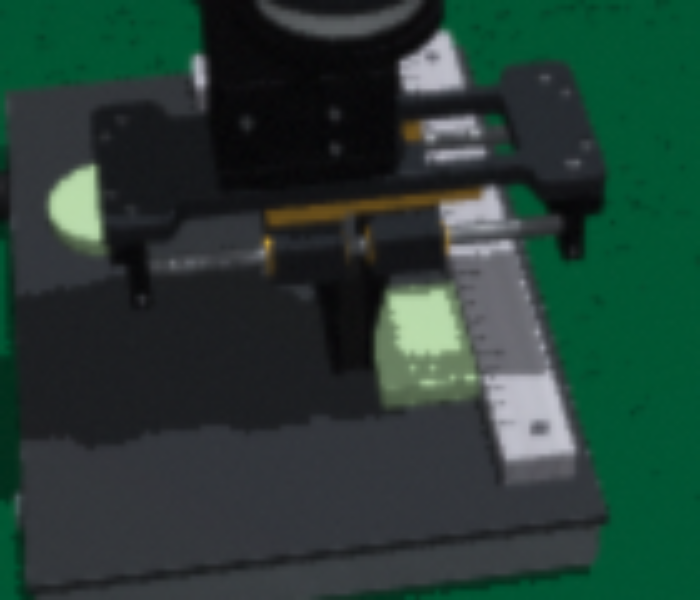

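The side crop shows the blank's far top edge at (478,370), next to the rail's inner edge at (480,370), so the gap is very small. I'll continue until the force rises.

jog_arm --pt "0 0.0012 -0.0003 0 0 0 0" --pt "0 0.0024 -0.0006 0 0 0 0" --pt "0 0.0036 -0.0009 0 0 0 0" --pt "0 0.004 -0.001 0 0 0 0" --pt "0 0.004 -0.001 0 0 0 0"

```text
time: 5.92
position: [0.5734, -0.0053, 0.0413]
tool_rot: [-2.456, -1.956, 0.003]
ft_force: [-5.8, 1.8, 2.3]
grip_width: 0.002
grip_force: 2.4
```

jog_arm --pt "0 0.0012 -0.0003 0 0 0 0" --pt "0 0.0024 -0.0006 0 0 0 0" --pt "0 0.0036 -0.0009 0 0 0 0" --pt "0 0.004 -0.001 0 0 0 0" --pt "0 0.004 -0.001 0 0 0 0"

```text
time: 6.33
position: [0.5734, -0.0052, 0.0411]
tool_rot: [-2.453, -1.954, 0.007]
ft_force: [-10.0, 1.6, 6.6]
grip_width: 0.005
grip_force: 5.0
```

jog_arm --pt "0 -0.015 0.0035 0 0 0 0" --pt "0 -0.03 0.007 0 0 0 0" --pt "0 -0.03 0.007 0.04 0 0 0" --pt "0 -0.03 0.007 0.08 0 0 0" --pt "0 -0.03 0.007 0.12 0 0 0"

```text
time: 6.75
position: [0.5616, -0.0027, 0.1023]
tool_rot: [2.457, 1.956, 0.001]
ft_force: [0.6, 0.1, 0.3]
grip_width: 0.003
grip_force: 0.0
```

jog_arm --pt "0.12 0.018 -0.04 0 0 0 0" --pt "0.12 0.036 -0.08 0 0 0 0" --pt "0.12 0.053 -0.119 0 0 0 0" --pt "0.12 0.053 -0.119 0 0 0 0" --pt "0.12 0.053 -0.119 0 0 0 0"

```text
time: 7.17
position: [0.5884, -0.0636, 0.1018]
tool_rot: [2.459, 1.952, 0.001]
ft_force: [-0.0, 0.3, -0.4]
grip_width: 0.12
grip_force: 0.0
```

```bash
python3 - <<'E'
from h import *
report("pics/top4.png")
E
```

```text
tcp [588.1 -62.  101.6] loc [  -1.9 -203.4] yaw -13.0 F [-0.4  0.1 -0.5] 7.2167
green [505.808 122.929  53.689  53.251   1.468] loc [-123.3  -41.5] dyaw deg 97.0
green [ 6.01982e+02 -8.24100e+00  5.42830e+01  4.04480e+01 -2.27000e-01] loc [  -0.3 -147.9] dyaw deg -0.1
green [ 7.58359e+02 -1.43128e+02  7.45380e+01  1.48440e+01 -2.02000e-01] loc [ 182.2 -244.5] dyaw deg 1.3
```

View pics/top4.png

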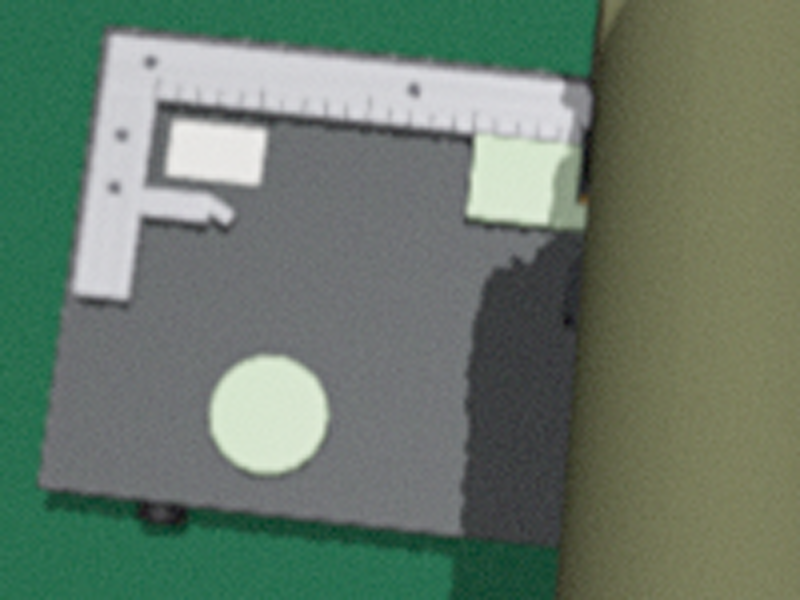

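The top crop shows the blank flush against the rail, with its edge along (475,137)–(580,140). The angle is within 0.1° and x' = -0.3 mm. Its trailing end is clear of the hand. I'll descend and push along the rail.

jog_arm --pt "0.12 0 0 -0.04 0 0 0" --pt "0.12 0 0 -0.08 0 0 0" --pt "0.12 0 0 -0.11 0 0 0" --pt "0.12 0 0 -0.12 0 0 0" --pt "0.12 0 0 -0.12 0 0 0"

```text
time: 7.63
position: [0.5867, -0.0605, 0.0401]
tool_rot: [-2.455, -1.957, 0.003]
ft_force: [-0.5, 0.9, 0.0]
grip_width: 0.124
grip_force: 0.0
```

```bash
python3 -c "
from h import *
report()"
```

```text
tcp [587.7 -60.9  41.4] loc [  -2.5 -202.5] yaw -372.88 F [-0.2 -0.7 -0.3] 7.6833
green [505.778 122.924  53.614  53.34    1.46 ] loc [-123.4  -41.5] dyaw deg 96.5
green [ 6.03177e+02 -2.58100e+00  4.27100e+01  4.02460e+01 -2.21000e-01] loc [  -0.4 -142.2] dyaw deg 0.2
```

jog_arm --pt "0.12 0.0025 0.0097 0 0 0 0" --pt "0.12 0.005 0.0194 0 0 0 0" --pt "0.12 0.0075 0.029 0 0 0 0" --pt "0.12 0.01 0.0387 0 0 0 0" --pt "0.12 0.0125 0.0484 0 0 0 0"

```text
time: 8.1
position: [0.5948, -0.0371, 0.0421]
tool_rot: [2.457, 1.957, 0.001]
ft_force: [0.6, -0.5, -0.1]
grip_width: 0.122
grip_force: 0.3
```

jog_arm --pt "0.12 0.0025 0.0097 0 0 0 0" --pt "0.12 0.005 0.0194 0 0 0 0" --pt "0.12 0.0075 0.029 0 0 0 0" --pt "0.12 0.01 0.0387 0 0 0 0" --pt "0.12 0.0125 0.0484 0 0 0 0"

```text
time: 8.52
position: [0.6005, -0.0131, 0.0415]
tool_rot: [-2.458, -1.957, 0.0]
ft_force: [-0.3, -0.8, -0.3]
grip_width: 0.12
grip_force: 0.3
```

```bash
python3 -c "
from h import *
report()"
```

```text
tcp [600.8 -11.6  41.5] loc [  -0.7 -151.5] yaw -372.88 F [0.9 0.5 0.7] 8.5667
green [505.778 122.924  53.614  53.34    1.46 ] loc [-123.4  -41.5] dyaw deg 96.5
green [614.403  46.462  40.482  17.599   1.343] loc [ -0.4 -91.8] dyaw deg 89.8
```

Still flush with the rail. Continuing.

jog_arm --pt "0.12 0.0025 0.0097 0 0 0 0" --pt "0.12 0.005 0.0194 0 0 0 0" --pt "0.12 0.0075 0.029 0 0 0 0" --pt "0.12 0.01 0.0387 0 0 0 0" --pt "0.12 0.0125 0.0484 0 0 0 0"

```text
time: 8.98
position: [0.6068, 0.0112, 0.0415]
tool_rot: [-2.458, -1.957, 0.0]
ft_force: [0.1, -0.7, -0.2]
grip_width: 0.121
grip_force: 0.3
```

jog_arm --pt "0.12 0.0025 0.0097 0 0 0 0" --pt "0.12 0.005 0.0194 0 0 0 0" --pt "0.12 0.0075 0.029 0 0 0 0" --pt "0.12 0.01 0.0387 0 0 0 0" --pt "0.12 0.0125 0.0484 0 0 0 0"

```text
time: 9.4
position: [0.6131, 0.0353, 0.0416]
tool_rot: [2.458, 1.957, -0.0]
ft_force: [0.6, -0.1, -0.1]
grip_width: 0.121
grip_force: 0.3
```

```bash
python3 -c "
from h import *
report()"
```

```text
tcp [613.4  36.8  41.6] loc [   0.8 -101.5] yaw -372.88 F [0.5 0.6 0.3] 9.45
green [507.113 135.684  53.684  27.569   1.472] loc [-124.9  -28.8] dyaw deg 97.2
```

jog_arm --pt "0.12 0.0023 0.0097 0 0 0 0" --pt "0.12 0.0046 0.0194 0 0 0 0" --pt "0.12 0.0069 0.029 0 0 0 0" --pt "0.12 0.0092 0.0387 0 0 0 0" --pt "0.12 0.0115 0.0484 0 0 0 0"

```text
time: 9.87
position: [0.6188, 0.0595, 0.0416]
tool_rot: [-2.458, -1.957, 0.0]
ft_force: [0.3, -1.4, 0.3]
grip_width: 0.118
grip_force: 0.3
```

```bash
python3 - <<'E'
from h import *
report()
a=ctrl.get_image("side"); A=cv2.resize(a["frame"][180:300,240:380,::-1],None,fx=5,fy=5);cv2.imwrite("pics/side5.png",A)
E
```

```text
tcp [619.2  61.1  41.6] loc [  0.9 -76.5] yaw -372.87 F [-0.7  0.9 -0.2] 9.9167
```

View pics/side5.png

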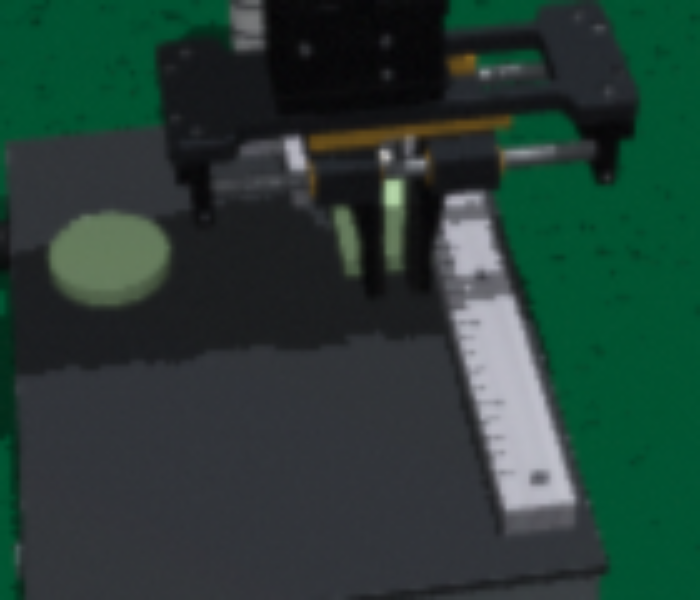

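The side crop shows the two tips at (373,290) and (418,285) behind the blank, which lies by the rail and heads into the pocket. The disc at (110,255) is untouched. I'll continue and slow down before the stop.

jog_arm --pt "0.12 0.0023 0.0097 0 0 0 0" --pt "0.12 0.0046 0.0194 0 0 0 0" --pt "0.12 0.0069 0.029 0 0 0 0" --pt "0.12 0.0092 0.0387 0 0 0 0" --pt "0.12 0.0115 0.0484 0 0 0 0"

```text
time: 10.38
position: [0.6246, 0.0837, 0.0416]
tool_rot: [2.458, 1.957, 0.0]
ft_force: [0.7, -1.7, 0.6]
grip_width: 0.124
grip_force: 0.3
```

jog_arm --pt "0.12 0.0009 0.0039 0 0 0 0" --pt "0.12 0.0018 0.0078 0 0 0 0" --pt "0.12 0.0027 0.0117 0 0 0 0" --pt "0.12 0.0034 0.0146 0 0 0 0" --pt "0.12 0.004 0.0176 0 0 0 0"

```text
time: 10.8
position: [0.6265, 0.0918, 0.0416]
tool_rot: [2.458, 1.956, -0.0]
ft_force: [0.5, -0.7, 0.1]
grip_width: 0.118
grip_force: 0.3
```

jog_arm --pt "0.12 0.0005 0.002 0 0 0 0" --pt "0.12 0.0009 0.0039 0 0 0 0" --pt "0.12 0.0013 0.0058 0 0 0 0" --pt "0.12 0.0013 0.0058 0 0 0 0" --pt "0.12 0.0013 0.0058 0 0 0 0"

```text
time: 11.22
position: [0.6272, 0.0951, 0.0416]
tool_rot: [-2.458, -1.957, -0.0]
ft_force: [0.3, 0.3, -0.1]
grip_width: 0.117
grip_force: 0.0
```

jog_arm --pt "0.12 0.0003 0.0013 0 0 0 0" --pt "0.12 0.0006 0.0026 0 0 0 0" --pt "0.12 0.0009 0.0039 0 0 0 0" --pt "0.12 0.0009 0.0039 0 0 0 0" --pt "0.12 0.0009 0.0039 0 0 0 0"

```text
time: 11.63
position: [0.6276, 0.0965, 0.0416]
tool_rot: [2.458, 1.956, -0.001]
ft_force: [-0.3, -1.2, 0.7]
grip_width: 0.12
grip_force: 0.7
```

jog_arm --pt "0.12 0.0003 0.0013 0 0 0 0" --pt "0.12 0.0006 0.0026 0 0 0 0" --pt "0.12 0.0009 0.0039 0 0 0 0" --pt "0.12 0.0009 0.0039 0 0 0 0" --pt "0.12 0.0009 0.0039 0 0 0 0"

```text
time: 12.05
position: [0.6276, 0.0965, 0.0416]
tool_rot: [2.458, 1.954, -0.004]
ft_force: [-1.5, -5.4, 2.7]
grip_width: 0.123
grip_force: 2.8
```

jog_arm --pt "0.12 0.0003 0.0013 0 0 0 0" --pt "0.12 0.0006 0.0026 0 0 0 0" --pt "0.12 0.0009 0.0039 0 0 0 0" --pt "0.12 0.0009 0.0039 0 0 0 0" --pt "0.12 0.0009 0.0039 0 0 0 0"

```text
time: 12.47
position: [0.6276, 0.0966, 0.0415]
tool_rot: [2.458, 1.952, -0.007]
ft_force: [-4.1, -8.7, 2.9]
grip_width: 0.118
grip_force: 4.2
```

jog_arm --pt "0.12 -0.004 -0.0176 0 0 0 0" --pt "0.12 -0.0112 -0.049 0 0 0 0" --pt "0.12 -0.0112 -0.049 0.06 0 0 0" --pt "0.12 -0.0112 -0.049 0.12 0 0 0" --pt "0.12 -0.0112 -0.049 0.18 0 0 0"

```text
time: 12.88
position: [0.6223, 0.0755, 0.1322]
tool_rot: [-2.458, -1.955, 0.0]
ft_force: [0.1, -0.2, 0.6]
grip_width: 0.122
grip_force: 0.0
```

jog_arm --pt "0.12 -0.05 -0.06 0.06 0 0 0" --pt "0.12 -0.1 -0.12 0.1 0 0 0" --pt "0.12 -0.14 -0.18 0.1 0 0 0" --pt "0.12 -0.16 -0.24 0.1 0 0 0" --pt "0.12 -0.16 -0.24 0.1 0 0 0"

```text
time: 13.3
position: [0.5404, -0.0525, 0.183]
tool_rot: [2.467, 1.943, 0.002]
ft_force: [0.2, -2.1, -0.3]
grip_width: 0.117
grip_force: 0.0
```

```bash
python3 -c "
from h import *
report('pics/top6.png')"
```

```text
tcp [541.8 -48.5 182.6] loc [ -50.  -200.6] yaw -13.39 F [ 1.   0.9 -0.2] 13.35
green [ 5.05674e+02  1.22047e+02  5.51180e+01  5.36040e+01 -1.12000e-01] loc [-123.3  -42.4] dyaw deg 6.5
green [ 6.34797e+02  1.35230e+02  6.05170e+01  4.03820e+01 -2.24000e-01] loc [-0.3 -0.8] dyaw deg 0.1
green [ 7.19835e+02 -1.49294e+02  8.54980e+01  2.24270e+01 -1.05000e-01] loc [ 146.  -259.1] dyaw deg 6.9
```

View pics/top6.png

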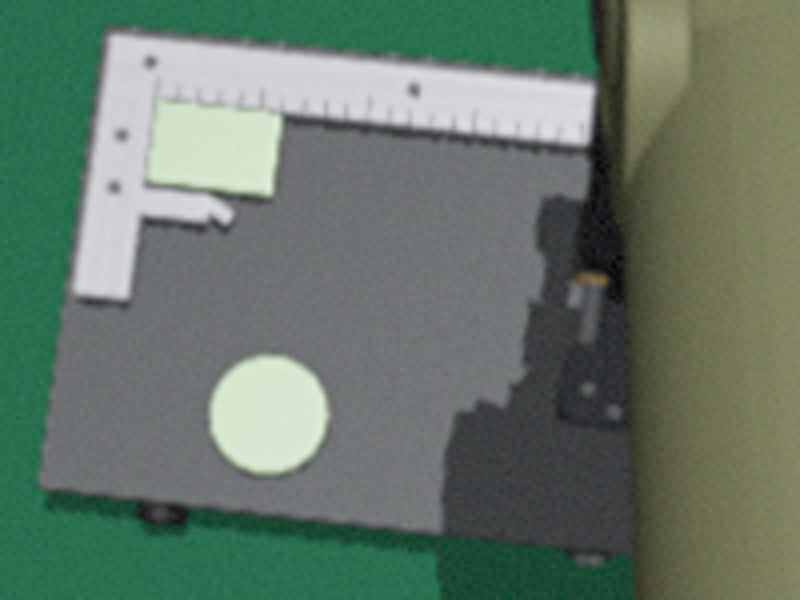

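The top crop shows the blank fully home: its edges meet the rail (155–282, 100–115) and the stop (150, 105–185), and the window is covered. The disc hasn't moved, and the hand is away at z = 0.18 m. Handing in.

```bash
python3 -c "
from h import *
print(ctrl.close_job())"
```

```text
the job is handed in; nothing more can be done
None
```

The blank lies flat in the pocket, snug against the rail and the end stop and covering the window; the disc hasn't moved, the arm stayed clear of the torch and bottle, the hand is away, and the job was handed in at about 13 s.

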